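# Snap a sample tube into the mixer's clips

### The job

Take the larger of the two capped tubes out of its cradle, lay it centred along the two spring clips of the white mixer and press it down until it has snapped fully home in both clips, then let go of it. Feel for the snap and ease off once it is home: never press the tube hard onto the mixer or bump the mixer with the gripper. Leave the small tube, the tip box and the bottle where they are.

Things in the scene. Friction and masses are not known exactly. Their poses are not given: they have to be found in the camera images.
- tube_l_mid (a point): Larger tube, the one to clip in: rigid, off-white, 0.04-0.07 kg, lying level in a cradle; nearer to or farther from the robot than the small one. Body 29 mm diameter, 96 mm long; this point: middle of the body, on its axis. x = along the tube to the cap (35 mm diameter, 14 mm long; a 12 mm cone is at the other end). Grip its middle from above, across the axis.
- cradle_l: White cradle (fixed) under the larger tube: plate 94 x 50 x 6 mm, V supports at x = -32 and +32 mm, each 8 mm thick along x; fingers fit between them. Origin: centre of underside, x along the tube. It holds the tube's axis 42 mm above the bench.
- tube_s_mid (a point): Smaller tube, leave alone: like the large one, 17 mm diameter, body 90 mm long, in its own similar cradle, axis 36 mm above the bench. This point: middle of its body, on the axis, x along the tube.
- mixer: White mixer, fixed: low box 170 (x) x 120 (y) x 60 mm high, origin at the centre of its underside, z up. On top, a clip carrier (bar 90 x 30 mm along x, top 30 mm under the axis of a tube that is home) with two spring clips. The tube goes along the mixer's x axis, either way round, its middle straight above this origin.
- clip_a_foot (a point): On top of the mixer's box (60 mm above the bench), below the clip at x = -32 mm. Each clip is 10 mm wide along x, open at the top: a rest 16 mm wide for the tube to sit on, and a spring jaw each side (y = +-22 mm) with a rounded slippery nose inward, 18 mm between the noses, 12 mm above the axis of a tube that is home. Pushing the tube in takes some 8 to 18 N in all.
- clip_b_foot (a point): The same below the other clip, x = +32 mm. Carrier height is set by hand and NOT in any reading: home puts the tube's axis 105 to 160 mm above the bench. It first touches the noses 25 mm above home; resistance rises, peaks, is gone by 10 mm above home, then turns into a pull (snap) to the hard rests. Its weight alone will not snap it in. Pushing over 20 N onto the rests harms it.
- tip_box: Bystander: green and white pipette tip box, 120 x 82 x 90 mm, loose; origin at the centre of its underside.
- reagent: Bystander: white bottle with blue cap, 64 mm diameter, 140 mm tall, loose; origin at the centre of its underside.
Not all that is in view belongs to the job. Leave any green or yellow look-alike of the part that bears tube_l_mid alone.

How it is judged:
At the end, for the whole second after the job is handed in: The large tube is snapped down in both clips along the mixer x axis (0.06 rad), middle within 12 mm along and 4 mm across, axis 101 to 163 mm above the bench, gripped by the closed jaws (tube-mixer forces add up to 4 to 15 N; about 1 N unsnapped, over 18 N half-way), let go and at rest (z of tube_l_mid in the frame of mixer between 0.101 and 0.163 m and x of tube_l_mid in the frame of mixer between -0.012 and 0.012 m and y of tube_l_mid in the frame of mixer between -0.004 and 0.004 m and angle between the x axis of tube_l_mid and the x axis of mixer, either way round below 0.06 rad and contact force between the fingers and tube_l below 0.05 N and linear speed of tube_l below 0.01 m/s and contact force between tube_l and mixer between 4 and 15 N); the robot touches nothing.
It fails at once if the forces between tube and mixer (the jaws' squeeze counted) add up to more than 30 N (contact force between tube_l and mixer above 30 N).
It fails at once if the robot itself pushes on the mixer with more than 15 N (contact force between the arm and mixer above 15 N).
It fails at once if the small tube is moved by more than 15 mm (distance of tube_s_mid from where it was at the start of the episode above 0.015 m).
It fails at once if the tip box is moved by more than 15 mm (distance of tip_box from where it was at the start of the episode above 0.015 m).
It fails at once if the bottle is moved by more than 15 mm (distance of reagent from where it was at the start of the episode above 0.015 m).
It also fails if it takes over 64 s, if anything falls off the work surface, if the arm or the gripper's body presses on something with over 40 N, if the wrist force passes 120 N, or if a joint passes its speed limit or range.

### The arm

A 6-joint arm with a two-finger parallel gripper is mounted at the origin on the work surface. World frame = base frame: x ahead of the robot, y to its left, z up, the work surface at z = 0. Lengths are in m, angles in rad, forces in N, time in s.
With the tool pointing down it reaches from about 0.35 to 0.8 m from the base axis. Payload 7.3 kg.
Tool frame: the origin (TCP) lies on the mounting face of the last link; the fingertips stand 173 mm ahead of it and the grasp point (between the pads) lies 155 mm ahead of it; z points along the fingers, y is the line along which they close (so a half turn about z gives the same grasp; the last joint's range is limited). The gripper opens to 85 mm and grips with 20 to 120 N. Pads are 22 mm wide; open, the fingers measure 114 mm over their backs; the gripper's body (76 mm by 85 mm) begins 54 mm behind the grasp point. The pads swing forward as they close: fully open they stand 13 mm farther back than shut.
Start: joints at [1.12, 0.342, 1.524, -0, 1.275, -0.146], TCP at [0.158, 0.501, 0.405] pointing down, gripper open.
Joint ranges: [-2.53, 2.53], [-0.77, 2.02], [0.04, 2.7], [-1, 4.14], [0.28, 2.66], [-3.11, 3.11]. Speed limits (rad/s): [2.57, 2.57, 3.14, 3.14, 3.14, 3.14].

### API

Orientations are given as a unit quaternion [w, x, y, z].
In Python, from station import * gives the robot as it stands.
- The arm moves only by the tool jog_arm, never from a script. Its argument "increments" is a list of rows, each a list of 3 entries, a list of its own where there are three numbers: the turn, a rotation vector about the world's x, y, z in rad, then the shift along the world's x, y, z in m, then the finger opening in m, from 0 to 0.0854. A call has 1 to 8 rows; each row is the pose to reach, as a shift and turn from the pose commanded when the call began; what a row does not reach only later rows make up. A row lasts 1/10 s, in which the tool goes at most 50 mm and 8.59 degrees, less where a joint would pass 70% of its speed; a pose out of reach is approached as far as the arm can. A call with a gripper value outside its range is refused whole. The fingers move at their own pace and stop on an object; the grip force is fixed at half the most. Time passes only in rows, so rows that repeat a pose let the fingers close. It gives the time, the measured TCP pose, the force, the opening and the grip force at its end, in the units of the state.
- get_state(): the state, without advancing time (a new reading comes with each control period).
- camera(name): name is "side" or "top"; returns a dict with "color" (400x640x3 uint8, red, green, blue), "fov_y" (degrees; the focal length in pixels is half the picture's height over the tangent of half this angle, whatever the lens; pixels are square), "cx", "cy" (the principal point, pixels), "R" (3x3) and "t" (3): a world point X has camera coordinates R X + t. Camera axes: x right, y down, z forward; pixel columns grow to the right and rows downward; lengths in m; the calibration is good to about 2 mm. A picture is of the moment at which its call begins. There is no depth.
- close_job(): hands the job in; it is judged then, once.
Trained networks look in the newest picture that a camera, given by its name, has taken for a name from the list of things; names that differ only in an ending like _2 or _b are one class to them, and where a whole thing is asked for, a point or a joint stands for the part that bears it (a point fixed in the world has none). Each returns a list of dicts, best first, with "score" (0 to 1); they miss things now and then, are a little off and sometimes report something else, mostly with a low value. They report only what shows in the picture. A call takes as long as a camera call. They do not tell look-alikes from the thing itself.
- cut_out(camera, name): "pixels" (400x640 bool, what is visible of it) and "rect" ([left, top, right, bottom] in pixels, round what is visible of it).
The state is a dict: "t": time; "joints": joint angles; "joint_velocities": joint speeds; "joint_torque": joint torques, N m; "eef_pos": TCP position; "tool_rot": TCP orientation; "force": force on the tool from outside, world axes, zero at the start; "wrist_torque": the same for the moment, N m; "opening": opening from 0.0 (shut) to 1.0 (fully open); "gripper_force": force on a finger pad.
Only numpy, scipy, OpenCV 4.12 (cv2) and the standard library are available. Lean on these libraries where they do the work, as an engineer would, in place of code of your own. Each camera call takes 0.05 s, during which the arm holds its last target. There are 200 camera calls.

## Working session

There is one attempt and no reset: what is moved stays moved. The work goes in short steps, Python scripts to look and compute and a tool call to move; the robot and the scene stay as the last step left them, time stands still between calls to the robot, and variables do not carry over. Pictures are saved under pics/ and viewed, at most 10 in all, crops included, and the job is handed in when it is done.

Besides the shell and the picture viewer there is one more tool, called after "Request:" as a command line: name --argument value ..., lists and objects as JSON in quotes. jog_arm: Moves the arm, as the interface text tells. Its arguments: {"type":"object","properties":{"increments":{"type":"array","items":{"type":"array"}}},"required":["increments"]}

```bash
mkdir -p pics
python3 - <<'E'
from station import *
import cv2,pickle
D={}
for c in("top","side"):
    p=camera(c);cv2.imwrite(f"pics/{c}0.png",p["color"][:,:,::-1])
    D[c]={k:p[k] for k in p}
    print(c,p["fov_y"],p["cx"],p["cy"],p["R"],p["t"])
    for n in("tube_l_mid","tube_s_mid","cradle_l","mixer","clip_a_foot","tip_box","reagent"):
        r=cut_out(c,n); D[c,n]=r
        print(n,[(round(float(q["score"]),2),[int(v) for v in q["rect"]]) for q in r])
pickle.dump(D,open("d0.pkl","wb"))
print(get_state())
E
```

```text
top 43.55189389753856 319.36419566998984 206.19748701759727 [[-0.02872342 -0.99944651  0.01678236]
 [-0.98558974  0.02551733 -0.16721763]
 [ 0.16669683 -0.02134359 -0.98577716]] [0.01343647 0.51256946 1.13969854]
tube_l_mid [(0.95, [442, 278, 493, 295]), (0.89, [248, 222, 297, 240]), (0.81, [322, 146, 372, 168]), (0.74, [397, 126, 431, 173])]
tube_s_mid [(0.83, [252, 142, 298, 161])]
cradle_l [(0.7, [348, 192, 427, 255]), (0.64, [253, 221, 296, 242])]
mixer [(0.81, [349, 189, 429, 256])]
clip_a_foot [(0.91, [346, 190, 426, 256])]
tip_box [(0.84, [126, 221, 182, 276])]
reagent [(0.58, [150, 149, 186, 184])]
side 53.942722857195285 319.20434899187336 198.88332365313914 [[ 0.75439512 -0.65617188  0.0180687 ]
 [-0.31470029 -0.38569059 -0.86729839]
 [ 0.57606574  0.64859944 -0.49746058]] [-0.37095905  0.22722201  0.87979854]
tube_l_mid [(0.89, [349, 294, 392, 337]), (0.8, [271, 186, 300, 210]), (0.75, [406, 221, 426, 247]), (0.74, [354, 199, 391, 221])]
tube_s_mid [(0.4, [272, 134, 288, 173])]
cradle_l [(0.63, [274, 199, 301, 221])]
mixer [(0.67, [314, 202, 395, 271])]
clip_a_foot [(0.74, [315, 199, 389, 272])]
tip_box [(0.71, [209, 153, 252, 191])]
reagent [(0.57, [273, 134, 292, 174])]
{'t': 0.8, 'joints': array([ 1.12001835e+00,  3.41954690e-01,  1.52409988e+00, -5.99483063e-06,
        1.27537447e+00, -1.46011055e-01]), 'joint_velocities': array([ 0.00131895,  0.00023541,  0.00124778, -0.00149886,  0.00018163,
        0.00093674]), 'joint_torque': array([-1.56610709e-03, -4.33509958e+01, -2.46262622e+01, -2.98813811e-04,
       -6.79821596e-05, -1.78806926e-05]), 'eef_pos': array([0.15752136, 0.5008092 , 0.40474508]), 'tool_rot': array([2.67899524e-05, 1.51793542e-01, 9.88412219e-01, 7.73453696e-05]), 'force': array([ 0.26019684, -0.6535524 ,  0.20976327]), 'wrist_torque': array([ 0.00181812, -0.00028298,  0.00627591]), 'gripper_force': 0.0, 'opening': 0.9999828742343271}
```

View pics/top0.png

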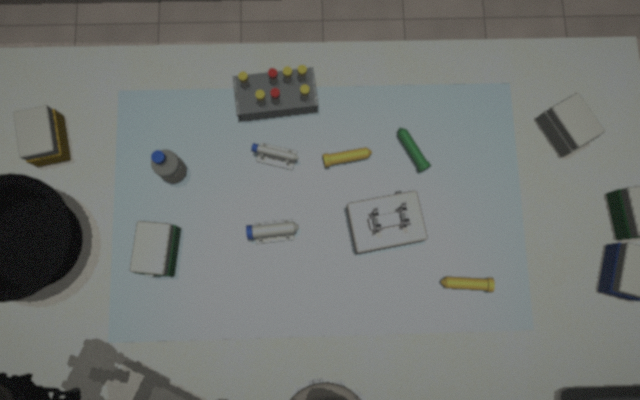

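View pics/side0.png

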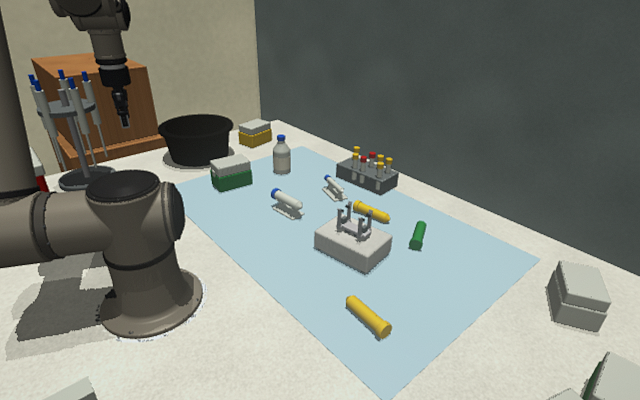

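The top view (y grows to the left, x upward) shows white blue-capped tubes at (272,231) and (275,154). The look-alikes are yellow at (467,284) and (347,157), and green at (413,150). The mixer is at (388,221). The thicker white tube at (272,231), nearer the robot, fits the description. I'll confirm it with an enlarged crop.

```bash
cat > h.py <<'E'
import numpy as np,cv2
def f(p): return 200/np.tan(np.radians(p["fov_y"]/2))
def ray(p,uv,z):
    d=np.array([(uv[0]-p["cx"])/f(p),(uv[1]-p["cy"])/f(p),1]);R=np.array(p["R"]);t=np.array(p["t"])
    o=-R.T@t;w=R.T@d;return o+w*(z-o[2])/w[2]
def proj(p,X):
    c=np.array(p["R"])@np.array(X)+p["t"];return np.array([p["cx"],p["cy"]])+f(p)*c[:2]/c[2]
E
python3 - <<'E'
import pickle,cv2,numpy as np
from h import *
D=pickle.load(open("d0.pkl","rb"))
t=D["top"];s=D["side"]
def crop(p,x0,y0,w,h,W,H): return cv2.resize(p["color"][y0:y0+h,x0:x0+w,::-1],(W,H),interpolation=cv2.INTER_CUBIC)
a=np.hstack([crop(t,240,210,66,50,396,300),crop(t,340,182,66+28,71,396,300)])
b=np.hstack([crop(s,260,165,66,50,396,300),crop(s,308,196,96,73,396,300)])
cv2.imwrite("pics/crop.png",np.vstack([a,b]))
for n,z,i in(("tube_l_mid",.042,1),("tube_s_mid",.036,0)):
    m=D["top",n][i]["pixels"]; 
    (c,sz,ang)=cv2.minAreaRect(np.argwhere(m)[:,::-1].astype(np.float32)); bp=cv2.boxPoints((c,sz,ang))
    print(n,c,sz,ang,ray(t,c,z),[ray(t,q,z)[:2].round(4) for q in bp])
for n in ("tip_box","reagent"):
    print(n,ray(t,np.argwhere(D["top",n][0]["pixels"]).mean(0)[::-1],.07))
E
```

```text
tube_l_mid (271.58990478515625, 229.94383239746094) (14.505791664123535, 53.51973342895508) 84.5596694946289 [0.45943544 0.11289102 0.042     ] [array([0.4722, 0.1767]), array([0.4809, 0.0517]), array([0.4467, 0.0492]), array([0.4382, 0.1736])]
tube_s_mid (274.6871337890625, 152.17129516601562) (48.488861083984375, 9.219491958618164) 12.724355697631836 [0.64914153 0.10345045 0.036     ] [array([0.6527, 0.1629]), array([0.6751, 0.1579]), array([0.6456, 0.0439]), array([0.6233, 0.0493])]
tip_box [0.41991288 0.37418319 0.07      ]
reagent [0.6120158  0.35000034 0.07      ]
```

View pics/crop.png

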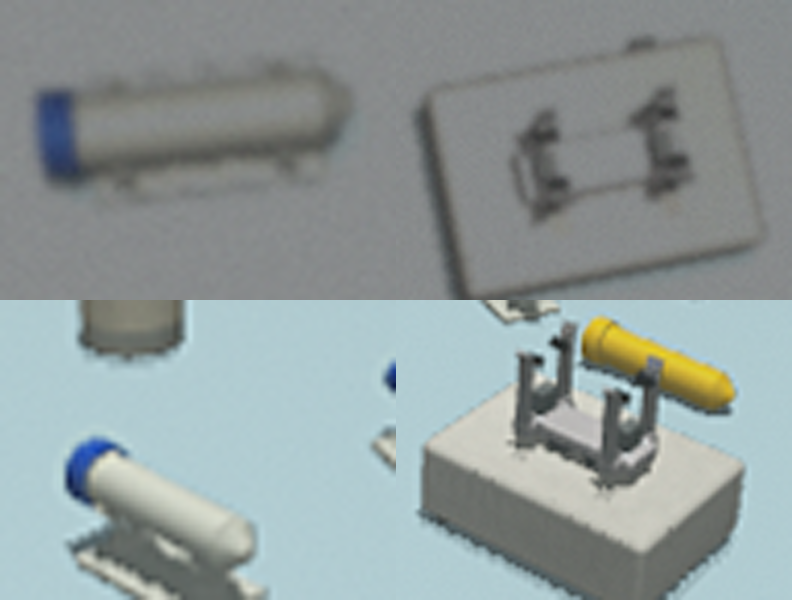

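The crop confirms it: the off-white tube with the blue cap at top pixel (272,231) is the thick one, lying in its cradle with the cap towards +y. Next I'll fit the mixer pose and estimate the carrier height.

Run:
```python
import pickle,cv2,numpy as np
from scipy.optimize import least_squares,minimize
from h import *
D=pickle.load(open("d0.pkl","rb"));t=D["top"];s=D["side"]
def W(q,P): 
    c,S=np.cos(q[2]),np.sin(q[2]);P=np.atleast_2d(P);return np.c_[q[0]+c*P[:,0]-S*P[:,1],q[1]+S*P[:,0]+c*P[:,1],P[:,2]]
# mixer x ~ -world y : yaw ~ -pi/2+..
top=[((346.9,204.5),(-85,60)),((417,191),(85,60)),((427.6,238.5),(85,-60)),((357.6,252.6),(-85,-60))]
side=[((315,232.4),(-85,60)),((392.6,236.1),(85,-60)),((367.2,257.6),(-85,-60))]
def res(q,T=top,S=side):
    return np.concatenate([proj(c,W(q,[a/1000,b/1000,.06])[0])-uv for c,L in((t,T),(s,S)) for uv,(a,b) in L])
for T,S in((top,side),(top,[])):
    r=least_squares(lambda q:res(q,T,S),[.48,-.1,-1.4]);print(r.x.round(4),r.fun.round(1))
B=[[a,b,z] for a in(-.085,.085) for b in(-.06,.06) for z in(0,.06)]
def cost(q,cams):
    e=0
    for n,p in cams:
        m=D[n,"mixer"][0]["pixels"].astype(np.uint8)*255
        h=cv2.convexHull(np.array([proj(p,x) for x in W(q,B)],np.float32))
        g=np.zeros(m.shape,np.uint8);cv2.fillPoly(g,[np.round(h*16).astype(np.int32)],255,cv2.LINE_AA,4)
        e+=np.abs(g.astype(float)-m).sum()/255
    return e
for cams in([("top",t)],[("top",t),("side",s)]):
    b=minimize(cost,[.48,-.1,r.x[2]],args=(cams,),method="Nelder-Mead",options=dict(initial_simplex=[r.x,r.x+[.01,0,0],r.x+[0,.01,0],r.x+[0,0,.06]]));print("mask",b.x.round(4),b.fun)
q=r.x
V=[]
for h in(.105,.115,.125,.135,.145,.155):
    print(h,"noses top",[proj(t,x).round(1).tolist() for x in W(q,[[a,b,h+.012] for a in(-.032,.032) for b in(-.013,.013)])],"side",[proj(s,x).round(1).tolist() for x in W(q,[[a,b,h+.012] for a in(-.032,.032) for b in(-.013,.013)])])
# overlay
rows=[]
for h in(.11,.125,.14):
    R=[]
    for p,(x0,y0),k in((t,(340,182),4),(s,(308,196),4)):
        im=cv2.resize(p["color"][y0:y0+74,x0:x0+96,::-1],None,fx=k,fy=k,interpolation=cv2.INTER_CUBIC)
        P=lambda L:np.round((np.array([proj(p,x) for x in W(q,L)])-[x0-.5,y0-.5])*k).astype(np.int32)
        cv2.polylines(im,[P([[-.085,-.06,.06],[.085,-.06,.06],[.085,.06,.06],[-.085,.06,.06]])],True,(0,0,255))
        cv2.polylines(im,[P([[-.045,-.015,h-.03],[.045,-.015,h-.03],[.045,.015,h-.03],[-.045,.015,h-.03]])],True,(0,160,0))
        for c in P([[a,b,h+.012] for a in(-.032,.032) for b in(-.009,.009)]): cv2.circle(im,tuple(map(int,c)),2,(255,0,0),-1)
        R.append(im)
    rows.append(np.hstack(R))
o=np.vstack(rows);o=cv2.resize(o,None,fx=min(800/o.shape[1],600/o.shape[0]),fy=min(800/o.shape[1],600/o.shape[0]));cv2.imwrite("pics/ov.png",o)
```

```text
[ 0.4813 -0.1717 -1.1129] [  2.1   6.1  -4.7 -13.5  10.2 -16.3  16.3   3.8  22.5 -17.3  -6.   19.1
 -46.3 -19.4]
[ 0.47   -0.157  -1.4028] [-0.6 -1.1  0.  -1.4  1.2  1.1 -0.6  1.3]
mask [ 0.4719 -0.1564 -1.3957] 186.46274509803922
mask [ 0.4733 -0.1551 -1.3776] 797.1647058823529
0.105 noses top [[378.4, 226.4], [375.9, 214.9], [406.6, 220.8], [404.0, 209.4]] side [[341.1, 211.8], [347.1, 207.8], [362.1, 220.8], [367.9, 216.5]]
0.115 noses top [[379.0, 225.8], [376.4, 214.2], [407.5, 220.2], [404.9, 208.7]] side [[341.3, 208.4], [347.3, 204.5], [362.4, 217.3], [368.3, 213.1]]
0.125 noses top [[379.6, 225.2], [377.0, 213.5], [408.4, 219.5], [405.7, 207.9]] side [[341.5, 205.0], [347.6, 201.1], [362.7, 213.9], [368.6, 209.7]]
0.135 noses top [[380.2, 224.6], [377.7, 212.8], [409.3, 218.9], [406.6, 207.2]] side [[341.7, 201.6], [347.8, 197.7], [363.0, 210.4], [368.9, 206.2]]
0.145 noses top [[380.9, 224.0], [378.3, 212.1], [410.2, 218.2], [407.5, 206.4]] side [[341.9, 198.1], [348.0, 194.3], [363.3, 206.8], [369.2, 202.7]]
0.155 noses top [[381.5, 223.3], [378.9, 211.3], [411.1, 217.5], [408.3, 205.6]] side [[342.1, 194.6], [348.2, 190.8], [363.6, 203.2], [369.6, 199.1]]
```

View pics/ov.png

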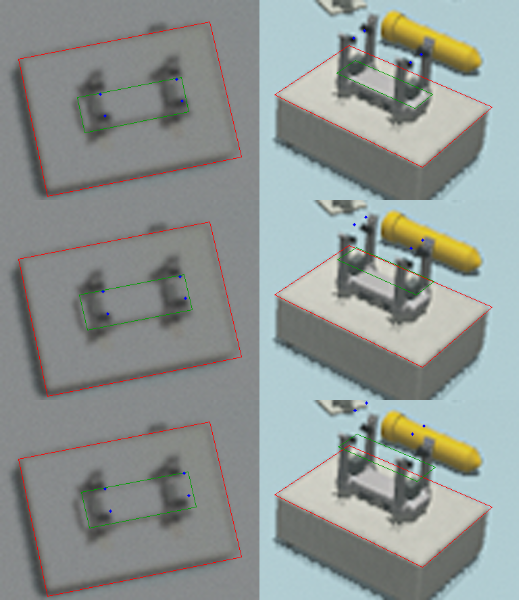

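The overlay of the top-only fit lies on the mixer's edges in both views. The fit puts the mixer at about (0.470, -0.157) with yaw -1.40, and the carrier home height near 0.107. The tube is at (0.4595, 0.112) with yaw about 94°; its length comes out at 0.125 m against 0.122 m given, so the measurement holds. Now I'll move.

Request:
jog_arm --increments '[[[0,0,-0.14],[0.028,-0.036,-0.005],0.085],[[0,0,-0.28],[0.056,-0.072,-0.01],0.085],[[0,0,-0.42],[0.084,-0.108,-0.015],0.085],[[0,0,-0.56],[0.112,-0.144,-0.02],0.085],[[0,0,-0.7],[0.14,-0.18,-0.025],0.085],[[0,0,-0.84],[0.168,-0.216,-0.03],0.085],[[0,0,-0.98],[0.196,-0.252,-0.035],0.085],[[0,0,-1.12],[0.224,-0.288,-0.04],0.085]]'

```text
t: 1.6
eef_pos: [0.3824, 0.2112, 0.3648]
tool_rot: [0.0, 0.656, 0.755, 0.0]
force: [1.2, 1.6, -0.6]
opening: 0.99
gripper_force: 0.0
```

Run:
```python
import pickle,cv2,numpy as np
from itertools import permutations
from scipy.optimize import least_squares,minimize
from h import *
D=pickle.load(open("d0.pkl","rb"));t=D["top"];s=D["side"]
def W(q,P): 
    c,S=np.cos(q[2]),np.sin(q[2]);P=np.atleast_2d(P);return np.c_[q[0]+c*P[:,0]-S*P[:,1],q[1]+S*P[:,0]+c*P[:,1],P[:,2]]
q=[.47,-.157,-1.403]
for a in(-.085,.085):
    for b in(-.06,.06): print(a,b,proj(s,W(q,[a,b,.06])[0]).round(1))
top=[((346.9,204.5),(-85,60)),((417,191),(85,60)),((427.6,238.5),(85,-60)),((357.6,252.6),(-85,-60))]
obs=[(315,232.4),(392.6,236.1),(367.2,257.6)]
C=[(a,b) for a in(-85,85) for b in(-60,60)]
side=[(o,min(C,key=lambda c:np.linalg.norm(proj(s,W(q,[c[0]/1e3,c[1]/1e3,.06])[0])-o))) for o in obs]
for T,S in((top,side),([],side)):
    r=least_squares(lambda q:np.concatenate([proj(c,W(q,[a/1000,b/1000,.06])[0])-uv for c,L in((t,T),(s,S)) for uv,(a,b) in L]),q);print(r.x.round(4),r.fun.round(1))
# tube fit on masks
def tube(x,y,a,z=.042,r0=.0145):
    u=np.array([np.cos(a),np.sin(a),0]);v=np.array([-u[1],u[0],0]);P=[]
    for l,r in((-.060,.004),(-.048,r0),(.048,.0175),(.062,.0175)):
        for k in np.linspace(0,6.28,24): P.append(np.array([x,y,z])+l*u+r*(np.cos(k)*v+np.sin(k)*np.array([0,0,1])))
    return P
ms={"top":D["top","tube_l_mid"][1]["pixels"],"side":D["side","tube_l_mid"][1]["pixels"]}
def cost(q,cams):
    e=0
    for n in cams:
        m=ms[n].astype(np.uint8)*255
        h=cv2.convexHull(np.array([proj(D[n],x) for x in tube(*q)],np.float32))
        g=np.zeros(m.shape,np.uint8);cv2.fillPoly(g,[np.round(h*16).astype(np.int32)],255,cv2.LINE_AA,4);e+=np.abs(g.astype(float)-m).sum()/255
    return e
x=np.array([.4595,.112,1.64])
for c in(["top"],["side"],["top","side"]):
    b=minimize(cost,x,args=(c,),method="Nelder-Mead",options=dict(initial_simplex=[x,x+[.01,0,0],x+[0,.01,0],x+[0,0,.06]]));print(c,b.x.round(4),b.fun,ms[c[0]].sum())
```

```text
-0.085 -0.06 [313.  230.5]
-0.085 0.06 [340.6 212.2]
0.085 -0.06 [367.8 257.1]
0.085 0.06 [393.5 235. ]
[ 0.4697 -0.1576 -1.4045] [-0.3 -1.1  0.4 -1.2  1.5  1.3 -0.4  1.4 -1.9 -1.8  1.  -0.9  0.7 -0.3]
[ 0.4676 -0.16   -1.4089] [-1.9 -1.2  1.2 -0.1  0.6  0.6]
['top'] [0.4602 0.1108 1.6603] 90.86666666666666 681
['side'] [0.4622 0.1146 1.6259] 103.72549019607843 273
['top', 'side'] [0.4603 0.1088 1.6677] 218.67058823529413 681
```

Request:
jog_arm --increments '[[[0,0,-0.02],[0.026,-0.033,-0.02],0.085],[[0,0,-0.04],[0.052,-0.066,-0.04],0.085],[[0,0,-0.06],[0.078,-0.099,-0.06],0.085],[[0,0,-0.06],[0.078,-0.099,-0.08],0.085],[[0,0,-0.06],[0.078,-0.099,-0.1],0.085],[[0,0,-0.06],[0.078,-0.099,-0.125],0.085],[[0,0,-0.06],[0.078,-0.099,-0.15],0.085],[[0,0,-0.06],[0.078,-0.099,-0.168],0.085]]'

```text
t: 2.4
eef_pos: [0.4593, 0.1137, 0.1954]
tool_rot: [-0.0, 0.676, 0.737, -0.0]
force: [1.0, -0.7, 0.2]
opening: 0.992
gripper_force: 0.0
```

Request:
jog_arm --increments '[[[0,0,0],[0,0,0],0.06],[[0,0,0],[0,0,0],0.045],[[0,0,0],[0,0,0],0.035],[[0,0,0],[0,0,0],0.02],[[0,0,0],[0,0,0],0.01],[[0,0,0],[0,0,0],0.01],[[0,0,0],[0,0,0],0.01],[[0,0,0],[0,0,0],0.01]]'

```text
t: 3.2
eef_pos: [0.4597, 0.1139, 0.1979]
tool_rot: [0.001, 0.676, 0.737, 0.001]
force: [-2.4, 0.2, 5.7]
opening: 0.323
gripper_force: 58.7
```

Request:
jog_arm --increments '[[[0,0,0],[0,0,0.01],0.01],[[0,0,0],[0,0,0.025],0.01],[[0,0,0],[0,0,0.045],0.01],[[0,0,0],[0,0,0.07],0.01],[[0,0,0.02],[0,-0.01,0.095],0.01],[[0,0,0.04],[0,-0.025,0.12],0.01],[[0,0,0.06],[0.002,-0.045,0.14],0.01],[[0,0,0.08],[0.004,-0.07,0.158],0.01]]'

```text
t: 4.0
eef_pos: [0.4632, 0.0436, 0.357]
tool_rot: [0.001, 0.645, 0.764, 0.001]
force: [1.5, -0.3, -1.1]
opening: 0.323
gripper_force: 59.1
```

Request:
jog_arm --increments '[[[0,0,0],[0,-0.03,0],0.01],[[0,0,0],[0.002,-0.06,0],0.01],[[0,0,0],[0.003,-0.09,0],0.01],[[0,0,0],[0.004,-0.12,0],0.01],[[0,0,0],[0.005,-0.15,0],0.01],[[0,0,0],[0.006,-0.18,0],0.01],[[0,0,0],[0.006,-0.2,0],0.01],[[0,0,0],[0.006,-0.2,0],0.01]]'

```text
t: 4.8
eef_pos: [0.4693, -0.1582, 0.3556]
tool_rot: [0.001, 0.647, 0.762, -0.0]
force: [-0.4, 0.3, -1.2]
opening: 0.317
gripper_force: 59.1
```

Run:
```python
from station import *
import cv2,pickle,numpy as np
st=get_state();print({k:np.round(st[k],4) for k in("t","eef_pos","tool_rot","force","opening","gripper_force","joints")})
D={}
I=[]
for c,(x,y) in(("top",(330,170)),("side",(300,130))):
    p=camera(c);D[c]=p;D[c,"t"]=cut_out(c,"tube_l_mid")
    print([(round(float(q["score"]),2),[int(v) for v in q["rect"]]) for q in D[c,"t"]])
    I.append(cv2.resize(p["color"][y:y+150,x:x+100,::-1],None,fx=4,fy=4,interpolation=cv2.INTER_CUBIC))
cv2.imwrite("pics/hover.png",np.hstack(I));pickle.dump(D,open("d1.pkl","wb"))
```

```text
{'t': np.float64(4.8), 'eef_pos': array([ 0.4693, -0.1582,  0.3556]), 'tool_rot': array([ 0.0009,  0.6471,  0.7624, -0.    ]), 'force': array([-0.3842,  0.3186, -1.1867]), 'opening': np.float64(0.3171), 'gripper_force': np.float64(59.0959), 'joints': array([-4.7980e-01,  3.3500e-01,  1.6804e+00, -5.0000e-04,  1.1245e+00,
       -6.4270e-01])}
[(0.96, [324, 147, 372, 165]), (0.75, [451, 278, 494, 294]), (0.7, [251, 141, 297, 160]), (0.66, [398, 128, 411, 146])]
[(0.7, [352, 200, 390, 222]), (0.66, [349, 291, 393, 339]), (0.64, [333, 172, 380, 198]), (0.52, [407, 219, 424, 251])]
```

View pics/hover.png

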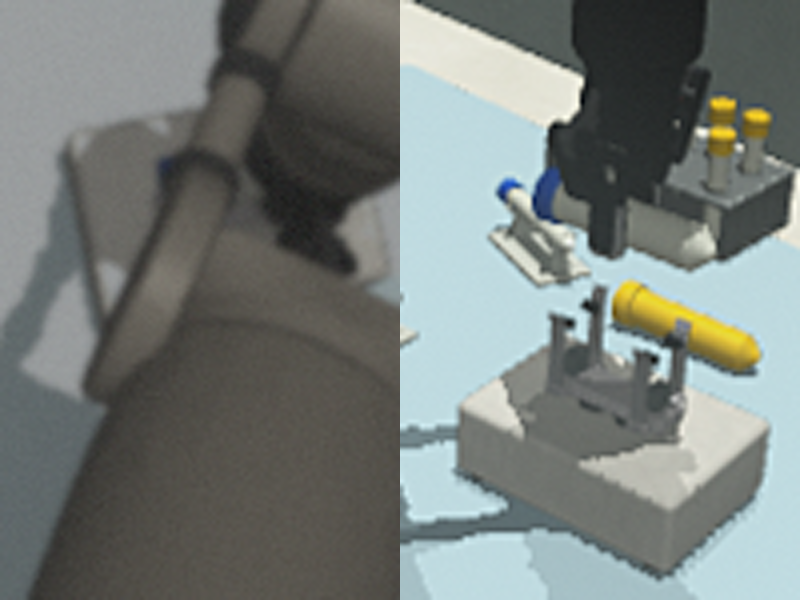

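The hover picture shows the tube held level above the clips, spanning side pixels (332–380, 172–198) with the cap to the left. I'll check the tube's slip along its axis, and the carrier position from the clip pixels.

Run:
```python
import pickle,cv2,numpy as np
from h import *
D=pickle.load(open("d1.pkl","rb"));s=D["side"]
m=D["side","t"][2]["pixels"];pts=np.argwhere(m)[:,::-1]
print("mask left/right",pts[pts[:,0].argmin()],pts[pts[:,0].argmax()])
a=.1634+np.pi/2;u=np.array([np.cos(a),np.sin(a),0]);c0=np.array([.4693,-.1582,.2006])
for d in(-.008,-.004,0,.004,.008):
    c=c0+d*u
    P=lambda l,r:[proj(s,c+l*u+r*(np.cos(k)*np.array([-u[1],u[0],0])+np.sin(k)*np.array([0,0,1]))) for k in np.linspace(0,6.28,30)]
    print(d,"cap left",min(q[0] for q in P(.062,.0175)),"tip right",max(q[0] for q in P(-.06,.004)+P(-.048,.0145)))
# overlay carrier + noses on side, at h=.107, dy scan
h=.107
x0,y0,k=320,195,10
im=cv2.resize(pickle.load(open("d0.pkl","rb"))["side"]["color"][y0:y0+60,x0:x0+80,::-1],None,fx=k,fy=k,interpolation=cv2.INTER_CUBIC)
q=[.4697,-.1576,-1.4045];cc,S=np.cos(q[2]),np.sin(q[2])
W=lambda p:np.array([q[0]+cc*p[0]-S*p[1],q[1]+S*p[0]+cc*p[1],p[2]])
P=lambda L:np.round((np.array([proj(s,W(x)) for x in L])-[x0-.5,y0-.5])*k).astype(np.int32)
for b,z,col in((.015,h-.03,(0,160,0)),):
    cv2.polylines(im,[P([[-.045,-b,z],[.045,-b,z],[.045,b,z],[-.045,b,z]])],True,col,1)
for x in(-.032,.032):
    for y in(-.022,.022):
        cv2.polylines(im,[P([[x-.005,y,.06],[x+.005,y,.06],[x+.005,y,h+.02],[x-.005,y,h+.02]])],True,(0,0,255),1)
    for y in(-.009,.009): cv2.circle(im,tuple(map(int,P([[x,y,h+.012]])[0])),4,(255,0,0),-1)
cv2.imwrite("pics/ov2.png",im)
```

```text
mask left/right [333 178] [379 190]
-0.008 cap left 334.5758643343976 tip right 381.798343347222
-0.004 cap left 333.28999561614484 tip right 380.3260982308161
0 cap left 332.00992082809336 tip right 378.8608658324768
0.004 cap left 330.7356008984076 tip right 377.40259616592704
0.008 cap left 329.4669971057763 tip right 375.9512397188298
```

View pics/ov2.png

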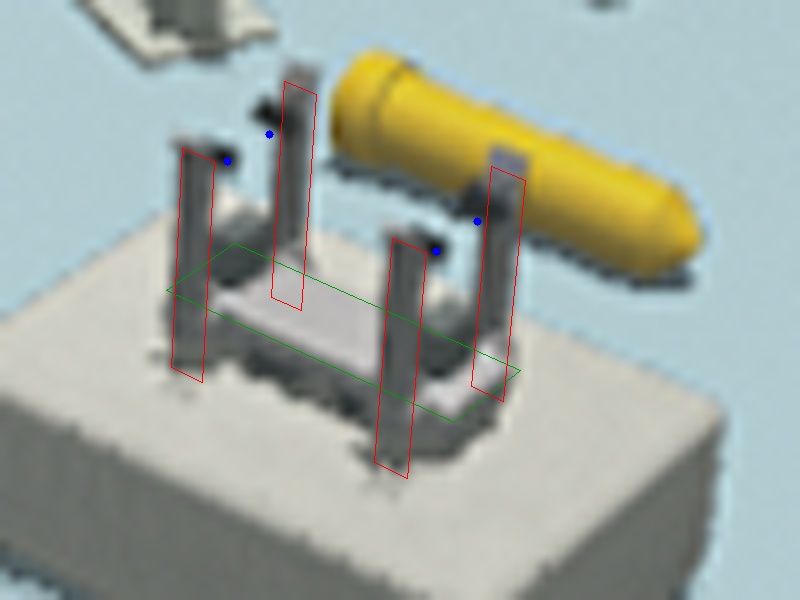

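The overlay matches the clips well: cross offset is about 0 and home height about 0.110, so first contact should come near TCP z 0.291 and home near 0.266. I'll descend to just above the noses, then feel my way down.

Request:
jog_arm --increments '[[[0,0,0.003],[0,0,-0.01],0.01],[[0,0,0.003],[0,0.001,-0.02],0.01],[[0,0,0.003],[0,0.001,-0.03],0.01],[[0,0,0.003],[0,0.001,-0.04],0.01],[[0,0,0.003],[0,0.001,-0.048],0.01],[[0,0,0.003],[0,0.001,-0.055],0.01],[[0,0,0.003],[0,0.001,-0.06],0.01],[[0,0,0.003],[0,0.001,-0.06],0.01]]'

```text
t: 5.8
eef_pos: [0.4694, -0.1552, 0.294]
tool_rot: [-0.001, 0.645, 0.764, -0.0]
force: [-0.2, -0.1, -1.0]
opening: 0.32
gripper_force: 59.1
```

Request:
jog_arm --increments '[[[0,0,0],[0,0,-0.001],0.01],[[0,0,0],[0,0,-0.002],0.01],[[0,0,0],[0,0,-0.003],0.01],[[0,0,0],[0,0,-0.004],0.01],[[0,0,0],[0,0,-0.005],0.01],[[0,0,0],[0,0,-0.006],0.01],[[0,0,0],[0,0,-0.006],0.01]]'

```text
t: 6.5
eef_pos: [0.47, -0.1553, 0.2891]
tool_rot: [0.001, 0.645, 0.764, 0.0]
force: [2.3, 0.2, 2.7]
opening: 0.319
gripper_force: 59.4
```

Request:
jog_arm --increments '[[[0,0,0],[0,-0.001,-0.001],0.01],[[0,0,0],[0,-0.002,-0.001],0.01],[[0,0,0],[0,-0.002,-0.002],0.01],[[0,0,0],[0,-0.002,-0.003],0.01],[[0,0,0],[0,-0.002,-0.003],0.01]]'

```text
t: 7.0
eef_pos: [0.4702, -0.1575, 0.2868]
tool_rot: [0.002, 0.645, 0.764, 0.001]
force: [3.7, 1.0, 8.8]
opening: 0.322
gripper_force: 60.1
```

Run:
```python
from station import *
import numpy as np
F=[]
for i in range(4):
    camera("side");s=get_state();F.append(np.r_[s["t"],s["eef_pos"],s["force"],s["wrist_torque"]])
print(np.round(F,3))
```

```text
[[ 7.05   0.47  -0.158  0.287  4.546  1.04   7.155  0.123 -0.649 -0.069]
 [ 7.1    0.47  -0.158  0.287  4.021  1.547  8.849  0.107 -0.669 -0.024]
 [ 7.15   0.47  -0.158  0.287  3.861  0.983  8.695  0.159 -0.584 -0.012]
 [ 7.2    0.47  -0.158  0.287  4.599  1.467  8.02   0.127 -0.658 -0.051]]
```

The sideways force is +4 N in x, so the tube sits a little off centre towards -x. I'll shift it.

Request:
jog_arm --increments '[[[0,0,0],[0.001,0,0],0.01],[[0,0,0],[0.0015,0,0],0.01],[[0,0,0],[0.0015,0,0],0.01],[[0,0,0],[0.0015,0,0],0.01]]'

```text
t: 7.6
eef_pos: [0.4712, -0.1575, 0.2866]
tool_rot: [0.001, 0.645, 0.764, 0.0]
force: [1.5, 0.2, 10.0]
opening: 0.316
gripper_force: 60.2
```

Request:
jog_arm --increments '[[[0,0,0],[0.0008,0,0],0.01],[[0,0,0],[0.0008,0,-0.001],0.01],[[0,0,0],[0.0008,0,-0.002],0.01],[[0,0,0],[0.0008,0,-0.002],0.01]]'

```text
t: 8.0
eef_pos: [0.4718, -0.1576, 0.2848]
tool_rot: [0.001, 0.645, 0.764, -0.0]
force: [-1.2, -0.8, 12.0]
opening: 0.321
gripper_force: 60.4
```

Request:
jog_arm --increments '[[[0,0,0],[-0.0003,0,-0.001],0.01],[[0,0,0],[-0.0003,0,-0.002],0.01],[[0,0,0],[-0.0003,0,-0.002],0.01]]'

```text
t: 8.3
eef_pos: [0.4716, -0.1577, 0.2828]
tool_rot: [0.001, 0.645, 0.764, -0.0]
force: [0.0, -0.4, 11.3]
opening: 0.324
gripper_force: 60.4
```

Request:
jog_arm --increments '[[[0,0,0],[0,0,-0.001],0.01],[[0,0,0],[0,0,-0.002],0.01],[[0,0,0],[0,0,-0.002],0.01]]'

```text
t: 8.6
eef_pos: [0.4716, -0.1576, 0.2806]
tool_rot: [0.001, 0.645, 0.764, -0.0]
force: [0.6, -0.5, 8.9]
opening: 0.319
gripper_force: 60.3
```

Past the peak, and the force is falling.

Request:
jog_arm --increments '[[[0,0,0],[0,0,-0.001],0.01],[[0,0,0],[0,0,-0.002],0.01],[[0,0,0],[0,0,-0.003],0.01],[[0,0,0],[0,0,-0.003],0.01]]'

```text
t: 9.0
eef_pos: [0.4714, -0.1575, 0.277]
tool_rot: [0.0, 0.645, 0.764, -0.0]
force: [0.9, -0.7, 5.9]
opening: 0.321
gripper_force: 59.8
```

Request:
jog_arm --increments '[[[0,0,0],[0,0,-0.001],0.01],[[0,0,0],[0,0,-0.002],0.01],[[0,0,0],[0,0,-0.003],0.01],[[0,0,0],[0,0,-0.003],0.01]]'

```text
t: 9.4
eef_pos: [0.4713, -0.1573, 0.2733]
tool_rot: [-0.0, 0.645, 0.764, -0.0]
force: [1.8, -2.0, 0.3]
opening: 0.318
gripper_force: 59.3
```

Request:
jog_arm --increments '[[[0,0,0],[0,0,-0.001],0.01],[[0,0,0],[0,0,-0.002],0.01],[[0,0,0],[0,0,-0.003],0.01],[[0,0,0],[0,0,-0.003],0.01]]'

```text
t: 9.8
eef_pos: [0.4713, -0.157, 0.27]
tool_rot: [-0.001, 0.645, 0.764, -0.0]
force: [1.6, -0.2, -4.0]
opening: 0.321
gripper_force: 59.3
```

Request:
jog_arm --increments '[[[0,0,0],[0,0,-0.001],0.01],[[0,0,0],[0,0,-0.002],0.01],[[0,0,0],[0,0,-0.002],0.01]]'

```text
t: 10.1
eef_pos: [0.4714, -0.1571, 0.2683]
tool_rot: [-0.0, 0.645, 0.764, -0.0]
force: [1.8, -0.8, -5.8]
opening: 0.323
gripper_force: 59.3
```

The tube is in the pull region now. I'll go down in 0.5 mm steps until the pull is relieved by the rests.

Request:
jog_arm --increments '[[[0,0,0],[0,0,-0.0005],0.01],[[0,0,0],[0,0,-0.001],0.01],[[0,0,0],[0,0,-0.0015],0.01],[[0,0,0],[0,0,-0.0015],0.01]]'

```text
t: 10.5
eef_pos: [0.4714, -0.1572, 0.2671]
tool_rot: [-0.0, 0.645, 0.764, -0.0]
force: [0.6, 0.0, -4.3]
opening: 0.317
gripper_force: 59.3
```

Request:
jog_arm --increments '[[[0,0,0],[0,0,-0.0005],0.01],[[0,0,0],[0,0,-0.001],0.01],[[0,0,0],[0,0,-0.001],0.01]]'

```text
t: 10.8
eef_pos: [0.4715, -0.1572, 0.2661]
tool_rot: [-0.0, 0.645, 0.764, -0.0]
force: [0.6, -0.8, -5.0]
opening: 0.322
gripper_force: 59.4
```

Request:
jog_arm --increments '[[[0,0,0],[0,0,-0.0005],0.01],[[0,0,0],[0,0,-0.001],0.01],[[0,0,0],[0,0,-0.001],0.01]]'

```text
t: 11.1
eef_pos: [0.4715, -0.1572, 0.2652]
tool_rot: [-0.0, 0.645, 0.764, -0.0]
force: [0.1, -1.2, -3.6]
opening: 0.315
gripper_force: 59.4
```

Request:
jog_arm --increments '[[[0,0,0],[0,0,-0.0005],0.01],[[0,0,0],[0,0,-0.0005],0.01]]'

```text
t: 11.3
eef_pos: [0.4715, -0.1572, 0.2647]
tool_rot: [-0.0, 0.645, 0.764, 0.0]
force: [0.1, 0.1, -3.0]
opening: 0.324
gripper_force: 59.4
```

Request:
jog_arm --increments '[[[0,0,0],[0,0,-0.0005],0.01],[[0,0,0],[0,0,-0.0005],0.01]]'

```text
t: 11.5
eef_pos: [0.4715, -0.1572, 0.2642]
tool_rot: [0.0, 0.645, 0.764, 0.0]
force: [0.6, -0.1, -3.4]
opening: 0.319
gripper_force: 59.4
```

Request:
jog_arm --increments '[[[0,0,0],[0,0,-0.0005],0.01],[[0,0,0],[0,0,-0.0005],0.01]]'

```text
t: 11.7
eef_pos: [0.4716, -0.1572, 0.2639]
tool_rot: [0.0, 0.645, 0.764, 0.0]
force: [-0.2, 0.3, -1.7]
opening: 0.319
gripper_force: 59.5
```

Request:
jog_arm --increments '[[[0,0,0],[0,0,-0.0005],0.01],[[0,0,0],[0,0,-0.0005],0.01]]'

```text
t: 11.9
eef_pos: [0.4716, -0.1572, 0.2638]
tool_rot: [0.0, 0.645, 0.764, 0.0]
force: [-1.3, 0.2, 5.2]
opening: 0.32
gripper_force: 60.1
```

Request:
jog_arm --increments '[[[0,0,0],[0,0,-0.0003],0.01],[[0,0,0],[0,0,-0.0003],0.01]]'

```text
t: 12.1
eef_pos: [0.4715, -0.1572, 0.2637]
tool_rot: [0.0, 0.645, 0.764, 0.0]
force: [-2.6, 0.9, 7.6]
opening: 0.32
gripper_force: 60.3
```

The stop is hard (5–7 N with no further travel), so the tube is home. I'll ease off and open.

Request:
jog_arm --increments '[[[0,0,0],[0,0,0.0006],0.01],[[0,0,0],[0,0,0.0006],0.03],[[0,0,0],[0,0,0.0006],0.045],[[0,0,0],[0,0,0.0006],0.055],[[0,0,0],[0,0,0.0006],0.06],[[0,0,0],[0,0,0.0006],0.06],[[0,0,0],[0,0,0.0006],0.06]]'

```text
t: 12.8
eef_pos: [0.4715, -0.1572, 0.2635]
tool_rot: [-0.0, 0.645, 0.764, 0.0]
force: [-0.5, -0.8, 0.6]
opening: 0.701
gripper_force: 0.0
```

Request:
jog_arm --increments '[[[0,0,0],[0,0,0.01],0.06],[[0,0,0],[0,0,0.03],0.06],[[0,0,0],[0,0,0.06],0.06],[[0,0,0],[0,0,0.1],0.06],[[0,0,0],[0,0.03,0.12],0.06],[[0,0,0],[0,0.07,0.13],0.06],[[0,0,0],[0,0.11,0.13],0.06],[[0,0,0],[0,0.15,0.13],0.06]]'

```text
t: 13.6
eef_pos: [0.4712, -0.0059, 0.3949]
tool_rot: [0.001, 0.645, 0.764, 0.001]
force: [0.1, 0.4, -1.2]
opening: 0.699
gripper_force: 0.0
```

Request:
jog_arm --increments '[[[0,0,0],[-0.03,0.04,0],0.06],[[0,0,0],[-0.06,0.08,0],0.06],[[0,0,0],[-0.09,0.12,0],0.06],[[0,0,0],[-0.09,0.12,0],0.06]]'

```text
t: 14.0
eef_pos: [0.378, 0.1162, 0.3943]
tool_rot: [-0.001, 0.643, 0.766, 0.0]
force: [-0.1, -0.6, 0.9]
opening: 0.701
gripper_force: 0.0
```

Run:
```python
from station import *
from h import *
import cv2,pickle
I=[]
for c,(x,y) in(("top",(330,170)),("side",(300,180))):
    p=camera(c)
    r=cut_out(c,"tube_l_mid");print(c,[(round(float(q["score"]),2),[int(v) for v in q["rect"]]) for q in r])
    if c=="top":
        for q in r:
            b=cv2.minAreaRect(np.argwhere(q["pixels"])[:,::-1].astype(np.float32));print(b,ray(p,b[0],.108))
    else:
        a=1.737;u=np.array([np.cos(a),np.sin(a),0])
        for d in(0,):print([proj(p,np.array([.471,-.1572,h])+l*u).round(1).tolist() for h in(.108,.118) for l in(-.06,.062)])
    I.append(cv2.resize(p["color"][y:y+100,x:x+100,::-1],None,fx=4,fy=4,interpolation=cv2.INTER_CUBIC))
cv2.imwrite("pics/end.png",np.hstack(I))
```

```text
top [(0.89, [367, 209, 417, 230]), (0.89, [440, 278, 492, 293]), (0.85, [325, 149, 371, 166]), (0.74, [397, 129, 432, 174])]
((391.11798095703125, 217.00743103027344), (15.28966236114502, 54.63505935668945), 76.90811157226562) [ 0.47320358 -0.15830638  0.108     ]
((467.50830078125, 284.2502746582031), (53.27042007446289, 14.125490188598633), 1.9091525077819824) [ 0.32054881 -0.31769296  0.108     ]
((346.8243408203125, 156.9459686279297), (11.672327995300293, 47.67570877075195), 80.53767395019531) [ 0.6135416  -0.06476791  0.108     ]
((411.542724609375, 149.32406616210938), (49.38031005859375, 14.129541397094727), 55.92280960083008) [ 0.62789972 -0.21325276  0.108     ]
side [(0.89, [346, 293, 393, 337]), (0.87, [352, 201, 390, 225]), (0.69, [334, 202, 377, 231]), (0.59, [406, 219, 425, 249])]
[[374.6, 225.7], [335.1, 208.7], [375.0, 222.3], [335.2, 205.4]]
```

View pics/end.png

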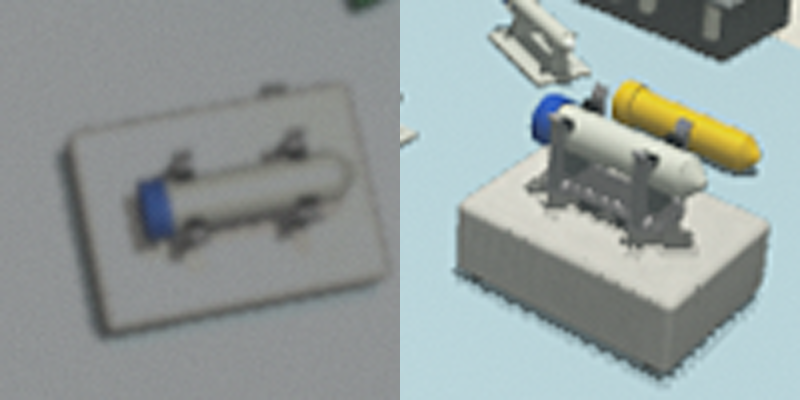

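The picture shows the tube lying in both clips with the noses over it. It spans top pixels (367–417, 209–230), centred on the mixer, and the gripper is clear.

```bash
python3 -c "
from station import *
print(close_job())"
```

```text
the job is handed in; nothing more can be done
None
```

The large tube is snapped home in both mixer clips and let go, and the job is handed in (the hand-in returned no verdict); the arm kept clear of the small tube, tip box and bottle.

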